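Stack gift boxes on the gluing stand and hold them pressed

ROBOT

A 7-joint arm with a two-finger parallel gripper is mounted at the origin on the work surface. World frame = base frame: x ahead of the robot, y to its left, z up, the work surface at z = 0. Lengths are in m, angles in rad, forces in N, time in s.
With the tool pointing down it reaches from about 0.4 to 0.85 m from the base axis. Payload 6.9 kg.
Tool frame: the origin (TCP) lies between the finger pads; the fingertips stand 17 mm ahead of it and the grasp point (between the pads) lies 2 mm behind it; z points along the fingers, y is the line along which they close (so a half turn about z gives the same grasp; the last joint's range is limited). The gripper opens to 85 mm and grips with 20 to 120 N. Pads are 22 mm wide; open, the fingers measure 114 mm over their backs; the gripper's body (76 mm by 85 mm) begins 54 mm behind the grasp point. The pads swing forward as they close: fully open they stand 13 mm farther back than shut.
Start: joints at [-1.01, 0.507, -0.238, 1.5, 0.126, 1.149, -0.155], TCP at [0.275, 0.561, 0.217] pointing down, gripper open.
Joint ranges: [-3.08, 3.08], [-0.24, 2.05], [-1.43, 1.35], [0, 2.5], [-1.52, 4.66], [0.17, 1.96], [-2.89, 2.89]. Speed limits (rad/s): [2.39, 2.39, 3.14, 3.14, 3.14, 3.14, 3.14].

INTERFACE

Orientations are given as a unit quaternion [x, y, z, w].
In Python, from cell import readout, eyes, ticket gives the robot as it stands.
- The arm moves only by the shell command python3 -m pendant 'ROWS' [OPENING] [FORCE]. ROWS is JSON, a list of rows, each an object of numbers: "dx", "dy", "dz": the shift along the tool's x, y, z in cm; "ax", "ay", "az": the turn, a rotation vector about the tool's x, y, z in rad. In form: [{"dx": .., "dy": .., "dz": .., "ax": .., "ay": .., "az": ..}, ...]. A call has 1 to 10 rows; each row is the pose to reach, as a shift and turn from the pose commanded when the call began, along the tool's axes at that moment; what a row does not reach only later rows make up. A row lasts 1/10 s, in which the tool goes at most 50 mm and 8.59 degrees, less where a joint would pass 70% of its speed; a pose out of reach is approached as far as the arm can. A call with a gripper value outside its range is refused whole. OPENING is the opening, from 0 (shut) to 1 (fully open), set as the call begins (- or left out, the last holds). The fingers move at their own pace and stop on an object; FORCE is the grip in N (left out, the last holds). Time passes only in rows, so rows that repeat a pose let the fingers close. It gives the time, the measured TCP pose, the force, the opening and the grip force at its end, in the units of the state.
- readout.get_state(): the state, without advancing time (a new reading comes with each control period).
- eyes.camera(name): name is "scene" or "top" or "wrist"; returns the picture (480x640x3 uint8, red, green, blue); there is no depth.
- eyes.camera_info(name): a dict with "intrinsics" (3x3 intrinsics, pixels), "world_from_camera" (4x4, takes a point from camera to world coordinates). Camera axes: x right, y up, looking along -z (the intrinsics and any distortion apply to the point x, -y, -z); pixel columns grow to the right and rows downward; lengths in m; the calibration is good to about 2 mm. A picture is of the moment at which its call begins: read the wrist's pose just before it. camera_info takes no time and is no camera call; for the wrist camera it gives the pose at the moment of the call.
- ticket.hand_in(): hands the job in; it is judged then, once.
The state is a dict: "time_s": time; "q": joint angles; "qvel": joint speeds; "tau": joint torques, N m; "eef_pos": TCP position; "orientation": TCP orientation; "wrist_force": force on the tool from outside, world axes, zero at the start; "ft_torque": the same for the moment, N m; "opening": finger opening in m; "grip_force": force on a finger pad.
Only numpy, scipy, OpenCV 4.12 (cv2) and the standard library are available. Lean on these libraries where they do the work, as an engineer would, in place of code of your own. Each camera call takes 0.05 s, during which the arm holds its last target. There are 200 camera calls.

TASK

Build the gift tower on the spring-loaded gluing stand: set the middle-sized gift box squarely and centred on the large one that already stands on the stand's plate, long sides parallel, let go, then the small one on top of that in the same way. Then press straight down on the small box until the sprung plate under the tower is flush with the top of the stand's wooden rim, not deeper, and keep it there for two seconds without letting up; finish while still holding it pressed. Leave the glue bottle, paper cone, wood slice and tin where they are.

Things in the scene. Friction and masses are not known exactly. Their poses are not given: they have to be found in the camera images.
- stand: gluing stand, fixed to the table: a wooden frame 160 (x) x 140 (y) mm outside, rim 12 mm wide and 30 mm high, with a sprung aluminium plate 132 x 112 mm inside it; origin under its centre at table height, x along the 160 mm side
- stand_rim (a point): centre of the frame at the height of the rim's top, 30 mm above the table
- plate_top (a point): centre of the upper face of the sprung plate; unpressed it stands 42 mm above the table, 12 mm proud of the rim; moves straight down with the plate
- plate (a joint): how far the plate is pressed down, m: 0 unpressed, 0.012 flush with the rim, 0.020 at its bottom stop. The springs are preloaded with 12 N and add 0.6 N per mm, and carry the weight of the tower without sinking; pushed to flush the hand gives about 8 to 13 N. It comes back up when let go
- large_box: closed kraft-cardboard gift box with a flat top, 100 x 76 x 45 mm (length, width, height); rigid, about 250 g; origin at the centre of its underside, x along its long side, z up. It stands on the stand's plate from the start, roughly centred and a little turned
- middle_box: closed kraft-cardboard gift box with a flat top, 84 x 62 x 40 mm (length, width, height); rigid, about 180 g; origin at the centre of its underside, x along its long side, z up. It starts flat on the table to the left or right of the stand
- small_box: closed kraft-cardboard gift box with a flat top, 68 x 50 x 34 mm (length, width, height); rigid, about 120 g; origin at the centre of its underside, x along its long side, z up. It starts flat on the table on the other side of the stand. The finished tower's top is 161 mm above the table unpressed
- glue_bottle: bystander: white glue bottle with a pointed nozzle, 44 mm across, 125 mm tall; origin at the centre of its underside
- paper_cone: bystander: stiff white paper cone, 84 mm across its foot, 130 mm tall; origin at the centre of its underside
- wood_slice: bystander: flat slice of a branch, 84 mm across, 13 mm thick; origin at the centre of its underside
- biscuit_tin: bystander: closed round steel tin, 93 mm across, 50 mm tall; origin at the centre of its underside
There are look-alikes about, which are no part of the job. Leave any green or purple look-alike of the small_box alone.

How it is judged:
On the way, in this order (a step that is already met when the one before it is completed fails the run):
1. the middle box rests squarely on the large box, let go (horizontal distance between large_box and plate_top below 0.022 m and z of large_box in the frame of plate_top below 0.004 m and angle between each of large_box, middle_box's own z axis and vertical below 0.06 rad and horizontal distance between middle_box and large_box below 0.008 m and angle between the x axis of middle_box and the x axis of large_box, either way round below 0.14 rad and z of middle_box in the frame of large_box between 0.041 and 0.049 m and contact force between middle_box and the fingers below 0.3 N and linear speed of middle_box below 0.03 m/s), for 0.2 s.
2. the small box rests squarely on the middle box, let go (horizontal distance between large_box and plate_top below 0.022 m and z of large_box in the frame of plate_top below 0.004 m and angle between each of large_box, middle_box, small_box's own z axis and vertical below 0.06 rad and horizontal distance between middle_box and large_box below 0.008 m and angle between the x axis of middle_box and the x axis of large_box, either way round below 0.14 rad and z of middle_box in the frame of large_box between 0.041 and 0.049 m and horizontal distance between small_box and middle_box below 0.008 m and angle between the x axis of small_box and the x axis of middle_box, either way round below 0.14 rad and z of small_box in the frame of middle_box between 0.036 and 0.044 m and contact force between small_box and the fingers below 0.3 N and linear speed of small_box below 0.03 m/s), for 0.2 s.
3. the tower is pressed from its top until the plate is flush with the rim, and kept there (horizontal distance between large_box and plate_top below 0.022 m and z of large_box in the frame of plate_top below 0.004 m and angle between each of large_box, middle_box, small_box's own z axis and vertical below 0.06 rad and horizontal distance between middle_box and large_box below 0.008 m and angle between the x axis of middle_box and the x axis of large_box, either way round below 0.14 rad and z of middle_box in the frame of large_box between 0.041 and 0.049 m and horizontal distance between small_box and middle_box below 0.008 m and angle between the x axis of small_box and the x axis of middle_box, either way round below 0.14 rad and z of small_box in the frame of middle_box between 0.036 and 0.044 m and value of joint plate between 0.0085 and 0.0155 m and contact force between any of the fingers, the arm and small_box above 4 N and contact force between each of the fingers, the arm and plate below 0.5 N and contact force between the fingers and middle_box below 1 N and contact force between the fingers and large_box below 1 N), for 1.5 s.
At the end, for the whole second after the job is handed in: Still pushing the small box with over 4 N (hand off plate and other boxes), plate steady 8.5 to 15.5 mm down (flush 12). Large box within 22 mm of plate centre; middle on it, small on that: each within 8 mm of centred, 0.14 rad of parallel, upright (all of step 3 and velocity of joint plate between -0.01 and 0.01 m/s); the arm keeps its last pose, push and grip.
It fails at once if the glue bottle is pushed more than 30 mm from its place (distance of glue_bottle from where it was at the start of the episode above 0.03 m).
It fails at once if the paper cone is pushed more than 30 mm from its place (distance of paper_cone from where it was at the start of the episode above 0.03 m).
It fails at once if the wood slice is pushed more than 30 mm from its place (distance of wood_slice from where it was at the start of the episode above 0.03 m).
It fails at once if the biscuit tin is pushed more than 30 mm from its place (distance of biscuit_tin from where it was at the start of the episode above 0.03 m).
It also fails if it takes over 67 s, if anything falls off the work surface, if the arm or the gripper's body presses on something with over 40 N, if the wrist force passes 120 N, or if a joint passes its speed limit or range.

## Working session

There is one attempt and no reset: what is moved stays moved. The work goes in short steps, Python scripts to look and compute and a shell command to move; the robot and the scene stay as the last step left them, time stands still between calls to the robot, and variables do not carry over. Pictures are saved under pics/ and viewed, at most 10 in all, crops included, and the job is handed in when it is done.

```bash
mkdir -p pics; ls
python3 - <<'E'
from cell import readout, eyes
import cv2, numpy as np
s=readout.get_state(); print({k:np.round(v,3).tolist() for k,v in s.items()})
for n in ("scene","top"):
    im=eyes.camera(n); cv2.imwrite(f"pics/{n}0.png",im[:,:,::-1])
    i=eyes.camera_info(n); print(n,{k:np.round(v,3).tolist() if not isinstance(v,(str,dict)) else v for k,v in i.items()})
i=eyes.camera_info("wrist");print(np.round(i["world_from_camera"],3).tolist(),i["intrinsics"])
E
```

```text
pics
{'time_s': 0.0, 'q': [-1.01, 0.508, -0.237, 1.501, 0.126, 1.149, -0.155], 'qvel': [-0.001, -0.002, -0.001, 0.001, -0.001, 0.0, -0.001], 'tau': [-0.0, -62.058, -2.187, -24.965, 0.013, 0.012, 0.0], 'eef_pos': [0.274, 0.561, 0.216], 'orientation': [0.225, 0.974, -0.001, -0.0], 'wrist_force': [-0.405, -0.461, 0.45], 'ft_torque': [-0.031, -0.024, 0.003], 'grip_force': 0.0, 'opening': 0.085}
scene {'intrinsics': [[450.986, 0.0, 321.953], [0.0, 450.986, 247.794], [0.0, 0.0, 1.0]], 'world_from_camera': [[0.813, -0.397, 0.425, 1.047], [0.582, 0.579, -0.571, -0.583], [-0.019, 0.712, 0.702, 0.841], [0.0, 0.0, 0.0, 1.0]]}
top {'intrinsics': [[552.148, 0.0, 318.076], [0.0, 552.148, 240.628], [0.0, 0.0, 1.0]], 'world_from_camera': [[0.023, 0.989, -0.148, 0.402], [-1.0, 0.021, -0.011, 0.016], [-0.007, 0.148, 0.989, 1.313], [0.0, 0.0, 0.0, 1.0]]}
[[0.439, -0.864, -0.248, 0.211], [0.899, 0.421, 0.123, 0.591], [-0.001, -0.277, 0.961, 0.373], [0.0, 0.0, 0.0, 1.0]] [[409.83238153   0.         313.86215498]
 [  0.         409.83238153 241.23961516]
 [  0.           0.           1.        ]]
```

View pics/top0.png

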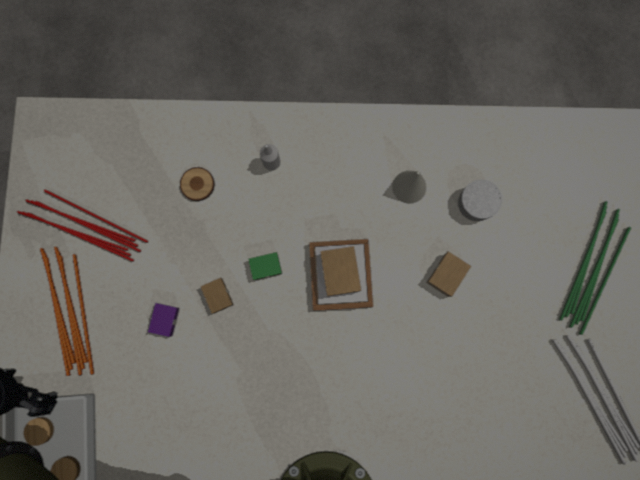

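View pics/scene0.png

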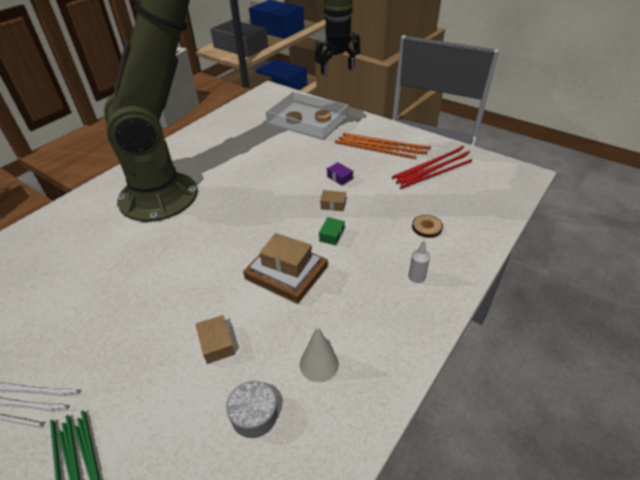

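The top view shows the candidates. Plain kraft boxes are at (449,274), the larger one and so the middle box; at (216,296), the small box; and at (341,272), the large box on the stand. The look-alikes are green at (265,266) and purple at (163,320), and I'll leave both alone. Bystanders are the slice (197,183), bottle (269,157), cone (408,186) and tin (481,200). Next I'll measure the boxes.

```bash
cat > h.py <<'E'
from cell import readout, eyes
import cv2, numpy as np
from scipy.spatial.transform import Rotation as R
def ray(info,uv,z):
    K=np.array(info["intrinsics"]);T=np.array(info["world_from_camera"])
    uv=np.atleast_2d(uv).astype(float)
    d=np.c_[(uv[:,0]-K[0,2])/K[0,0],-(uv[:,1]-K[1,2])/K[1,1],-np.ones(len(uv))]@T[:3,:3].T
    return T[:3,3]+d*((z-T[2,3])/d[:,2])[:,None]
def pix(info,p):
    K=np.array(info["intrinsics"]);T=np.array(info["world_from_camera"])
    c=(np.atleast_2d(p)-T[:3,3])@T[:3,:3]
    return np.c_[K[0,0]*c[:,0]/-c[:,2]+K[0,2],-K[1,1]*c[:,1]/-c[:,2]+K[1,2]]
def kraft(im,lo=(8,70,60),hi=(22,255,255)):
    m=cv2.inRange(cv2.cvtColor(im,cv2.COLOR_RGB2HSV),lo,hi)
    return cv2.morphologyEx(m,cv2.MORPH_OPEN,np.ones((3,3)))
def rect(info,m,uv,z):
    """world rectangle on plane z of the blob nearest uv: centre, long, short, yaw of long side"""
    cs=[c for c in cv2.findContours(m,cv2.RETR_EXTERNAL,cv2.CHAIN_APPROX_NONE)[0] if cv2.contourArea(c)>150]
    c=min(cs,key=lambda c:abs(cv2.pointPolygonTest(c,(float(uv[0]),float(uv[1])),True)) if cv2.pointPolygonTest(c,(float(uv[0]),float(uv[1])),False)<0 else 0)
    w=ray(info,c[:,0],z)[:,:2]*1000
    (x,y),(a,b),t=cv2.minAreaRect(w.astype(np.float32))
    if a<b: a,b,t=b,a,t+90
    t=(t+90)%180-90
    return np.round([x,y,a,b,t],1)
def go(x,y,z,yaw=None):
    """shift (cm, tool axes) and turn to TCP target; yaw (deg): world direction of tool y (mod 180), tool made vertical"""
    s=readout.get_state();r=R.from_quat(s["orientation"])
    d=r.inv().apply(np.array([x,y,z])-s["eef_pos"])*100
    rv=np.zeros(3)
    if yaw is not None:
        best=None
        for k in(0,180):
            a=np.radians(yaw+k);yy=np.array([np.cos(a),np.sin(a),0]);zz=np.array([0,0,-1.])
            v=(r.inv()*R.from_matrix(np.c_[np.cross(yy,zz),yy,zz])).as_rotvec()
            if best is None or np.linalg.norm(v)<np.linalg.norm(best):best=v
        rv=best
    print("d cm",np.round(d,2),"turn",np.round(rv,3),"q7",round(s["q"][6],2))
E
python3 - <<'E'
from h import *
im=cv2.imread("pics/top0.png")[:,:,::-1];i=eyes.camera_info("top")
hsv=cv2.cvtColor(im,cv2.COLOR_RGB2HSV)
for n,uv,z in(("mid",(449,274),.04),("small",(216,296),.034),("large",(341,272),.087)):
    print(n,hsv[uv[1],uv[0]],rect(i,kraft(im),uv,z))
print("stand rim px",hsv[275,314],hsv[305,340], ray(i,[[309,241],[369,238],[372,307],[311,311]],.03).round(3).tolist())
crop=np.hstack([cv2.resize(im[y-40:y+40,x-40:x+40],None,fx=5,fy=5,interpolation=cv2.INTER_CUBIC) for x,y in((449,274),(225,290))])
cv2.imwrite("pics/crop0.png",crop[:,:,::-1])
go(.5,.15,.28,90)
E
```

```text
mid [ 16 101  98] [ 522.6 -274.2   85.    63.2  -32.5]
small [ 17 110  93] [461.2 261.9  68.8  53.2  25.5]
large [ 18 107 105] [518.9 -21.6 100.1  75.4  10.1]
stand rim px [ 14 103  57] [ 13 132  91] [[0.593, 0.051, 0.03], [0.603, -0.09, 0.03], [0.442, -0.098, 0.03], [0.43, 0.042, 0.03]]
d cm [-38.32 -27.02  -6.38] turn [-0.002 -0.    -0.455] q7 -0.15
```

View pics/crop0.png

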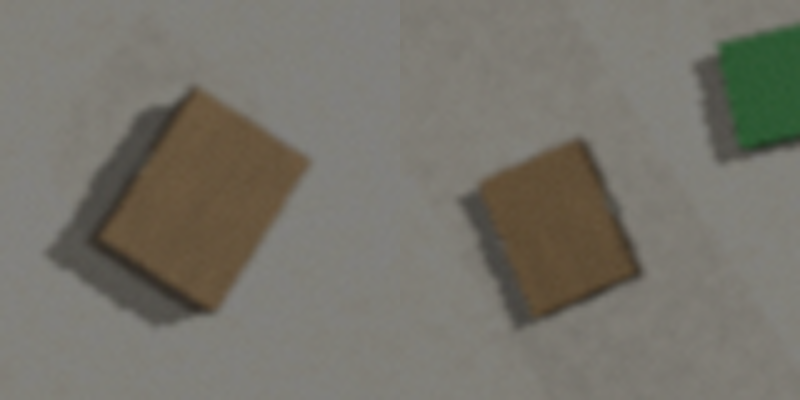

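The crop shows both kraft boxes as plain closed cardboard, and their sizes match the middle (85x63) and small (69x53). Green is clearly separate. I'm moving to the middle box.

```bash
python3 -m pendant '[{"dx":-38,"dy":-27,"dz":-3},{"dx":-38,"dy":-27,"dz":-3},{"dx":-38,"dy":-27,"dz":-3},{"dx":-38,"dy":-27,"dz":-3},{"dx":-38,"dy":-27,"dz":-3},{"dx":-38,"dy":-27,"dz":-3},{"dx":-38,"dy":-27,"dz":-3},{"dx":-38,"dy":-27,"dz":-3},{"dx":-38,"dy":-27,"dz":-3},{"dx":-38,"dy":-27,"dz":-3}]' 1 ; python3 -c "
from h import *
go(.5226,-.2742,.2,57.5)"
```

```text
d cm [-58.99 -64.13   1.68] turn [-0.002  0.     0.112] q7 -0.15invalid input at $[0]: expected keys dx, dy, dz, ax, ay, az
```

```bash
python3 -m pendant '[{"dx":-38,"dy":-27,"dz":-3,"ax":0,"ay":0,"az":0},{"dx":-38,"dy":-27,"dz":-3,"ax":0,"ay":0,"az":0},{"dx":-38,"dy":-27,"dz":-3,"ax":0,"ay":0,"az":0},{"dx":-38,"dy":-27,"dz":-3,"ax":0,"ay":0,"az":0},{"dx":-38,"dy":-27,"dz":-3,"ax":0,"ay":0,"az":0},{"dx":-38,"dy":-27,"dz":-3,"ax":0,"ay":0,"az":0},{"dx":-38,"dy":-27,"dz":-3,"ax":0,"ay":0,"az":0},{"dx":-38,"dy":-27,"dz":-3,"ax":0,"ay":0,"az":0},{"dx":-38,"dy":-27,"dz":-3,"ax":0,"ay":0,"az":0},{"dx":-38,"dy":-27,"dz":-3,"ax":0,"ay":0,"az":0}]' 1 ; python3 -c "
from h import *
go(.5226,-.2742,.2,57.5)"
```

```text
time_s: 1.1
eef_pos: [0.4995, 0.1458, 0.2466]
orientation: [0.229, 0.973, -0.001, 0.001]
wrist_force: [-0.0, 0.9, -0.3]
opening: 0.0852
grip_force: 0.0
d cm [-20.78 -36.56   4.77] turn [-0.002  0.002  0.105] q7 0.73
```

```bash
python3 -m pendant '[{"dx":-20.8,"dy":-36.6,"dz":4.8,"ax":0,"ay":0,"az":0.105},{"dx":-20.8,"dy":-36.6,"dz":4.8,"ax":0,"ay":0,"az":0.105},{"dx":-20.8,"dy":-36.6,"dz":4.8,"ax":0,"ay":0,"az":0.105},{"dx":-20.8,"dy":-36.6,"dz":4.8,"ax":0,"ay":0,"az":0.105},{"dx":-20.8,"dy":-36.6,"dz":4.8,"ax":0,"ay":0,"az":0.105},{"dx":-20.8,"dy":-36.6,"dz":4.8,"ax":0,"ay":0,"az":0.105},{"dx":-20.8,"dy":-36.6,"dz":4.8,"ax":0,"ay":0,"az":0.105},{"dx":-20.8,"dy":-36.6,"dz":4.8,"ax":0,"ay":0,"az":0.105},{"dx":-20.8,"dy":-36.6,"dz":4.8,"ax":0,"ay":0,"az":0.105},{"dx":-20.8,"dy":-36.6,"dz":4.8,"ax":0,"ay":0,"az":0.105}]'
python3 - <<'E'
from h import *
i=eyes.camera_info("wrist");im=eyes.camera("wrist");cv2.imwrite("pics/w1.png",im[:,:,::-1])
uv=pix(i,[.5226,-.2742,.04])[0];print(uv, rect(i,kraft(im),uv,.04))
go(.5226,-.2742,.024,57.5)
E
```

```text
time_s: 2.1
eef_pos: [0.5217, -0.2731, 0.1973]
orientation: [0.279, 0.96, -0.001, -0.001]
wrist_force: [-0.5, 0.1, -1.3]
opening: 0.0856
grip_force: 0.0
[314.32876337 217.89453434] [ 522.7 -274.8   84.4   62.7  -32.3]
d cm [-0.26 -0.34 17.36] turn [-0.001 -0.002  0.004] q7 1.45
```

View pics/w1.png

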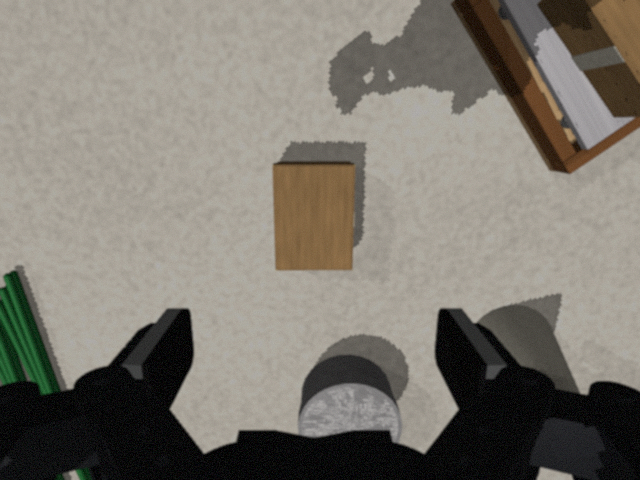

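The wrist view shows the middle box at (313,215), square between the open fingers. Its measured centre is (522.7,-274.8) mm, yaw -32.3°, which agrees with the top view to under 1 mm. I'll descend and grip.

```bash
python3 -m pendant '[{"dx":-0.3,"dy":-0.3,"dz":5,"ax":0,"ay":0,"az":0},{"dx":-0.3,"dy":-0.3,"dz":10,"ax":0,"ay":0,"az":0},{"dx":-0.3,"dy":-0.3,"dz":13,"ax":0,"ay":0,"az":0},{"dx":-0.3,"dy":-0.3,"dz":15.5,"ax":0,"ay":0,"az":0},{"dx":-0.3,"dy":-0.3,"dz":17.2,"ax":0,"ay":0,"az":0},{"dx":-0.3,"dy":-0.3,"dz":17.2,"ax":0,"ay":0,"az":0},{"dx":-0.3,"dy":-0.3,"dz":17.2,"ax":0,"ay":0,"az":0}]'
python3 -m pendant '[{"dx":0,"dy":0,"dz":0,"ax":0,"ay":0,"az":0},{"dx":0,"dy":0,"dz":0,"ax":0,"ay":0,"az":0},{"dx":0,"dy":0,"dz":0,"ax":0,"ay":0,"az":0},{"dx":0,"dy":0,"dz":0,"ax":0,"ay":0,"az":0},{"dx":0,"dy":0,"dz":0,"ax":0,"ay":0,"az":0},{"dx":0,"dy":0,"dz":0,"ax":0,"ay":0,"az":0},{"dx":0,"dy":0,"dz":0,"ax":0,"ay":0,"az":0},{"dx":0,"dy":0,"dz":0,"ax":0,"ay":0,"az":0},{"dx":0,"dy":0,"dz":0,"ax":0,"ay":0,"az":0},{"dx":0,"dy":0,"dz":0,"ax":0,"ay":0,"az":0}]' 0.2 30
```

```text
time_s: 2.85
eef_pos: [0.5248, -0.271, 0.027]
orientation: [0.275, 0.961, 0.0, -0.0]
wrist_force: [-0.8, -0.5, -0.2]
opening: 0.085
grip_force: 0.0
time_s: 3.85
eef_pos: [0.5243, -0.2724, 0.0266]
orientation: [0.276, 0.961, -0.0, -0.0]
wrist_force: [-0.3, -0.2, 0.9]
opening: 0.0171
grip_force: 0.0
```

Run:
```python
from h import *
print(readout.get_state()["opening"])
im=eyes.camera("wrist");t=eyes.camera("top")
i=eyes.camera_info("top");print(rect(i,kraft(t),(449,274),.04))
cv2.imwrite("pics/w2.png",np.hstack([cv2.resize(im,(400,300)),cv2.resize(t[220:340,380:540],(400,300))])[:,:,::-1])
```

```text
0.017051270574359647
[ 503.3 -261.3   62.6   38.3   57. ]
```

View pics/w2.png

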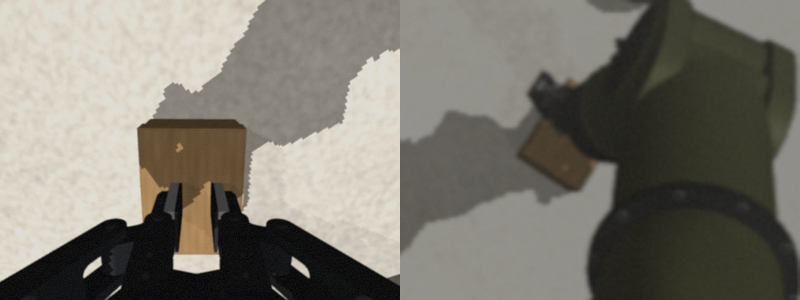

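Run:
```python
from h import *
i=eyes.camera_info("wrist");s=readout.get_state();p=s["eef_pos"]
for dz in(-.03,-.017,0,.017,.03,.05):print(dz,pix(i,p+np.array([0,0,dz])).round())
print(np.array(i["world_from_camera"])[:3,3]-p, p, s["wrist_force"])
im=cv2.imread("pics/w2.png")[:,:400,::-1]
m=kraft(im); 
ys,xs=np.where(m>0); print(xs.min()*1.6,xs.max()*1.6,ys.min()*1.6,ys.max()*1.6)
print(pix(i,[[.5227-.0355,-.2748+.0224,.04],[.5227+.0355,-.2748-.0224,.04]]))
```

```text
-0.03 [[315. 273.]]
-0.017 [[315. 283.]]
0 [[315. 299.]]
0.017 [[315. 317.]]
0.03 [[315. 334.]]
0.05 [[316. 368.]]
[-0.05964462  0.03669598  0.15702754] [ 0.5243559  -0.27233554  0.02656913] [ 0.59960387  0.8576283  -0.50334924]
220.8 393.6 190.4 406.40000000000003
[[307.33631934 204.98378005]
 [307.53004464 405.64234349]]
```

Run:
```python
from h import *
im=eyes.camera("wrist");t=eyes.camera("scene");i=eyes.camera_info("scene");s=readout.get_state()
u,v=pix(i,s["eef_pos"])[0].astype(int);print(u,v)
a=cv2.resize(im[250:450,220:420],(400,400),interpolation=2)
x0,y0=u-50,v-60
b=cv2.resize(t[y0:y0+100,x0:x0+100],(400,400),interpolation=2)
for dz,c in((0,(255,0,0)),(-.017,(0,255,0)),(.014,(0,0,255))):
    q=pix(i,s["eef_pos"]+np.array([0,0,dz]))[0];cv2.circle(b,tuple(int(k) for k in (q-[x0,y0])*4),3,c,-1)
cv2.imwrite("pics/w3.png",np.hstack([a,b])[:,:,::-1])
```

```text
215 337
```

View pics/w3.png

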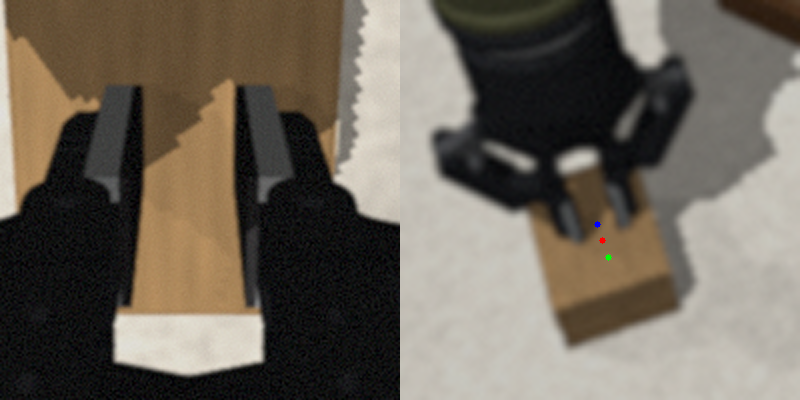

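The fingers closed just above the box. In both views the tips sit near z≈0.04, so they stand about 14 mm behind the reported TCP, not 17 mm ahead. The box hasn't moved. I'll open, go down carefully while watching the force, and grip again.

```bash
python3 -m pendant '[{"dx":0,"dy":0,"dz":-1,"ax":0,"ay":0,"az":0},{"dx":0,"dy":0,"dz":-1,"ax":0,"ay":0,"az":0},{"dx":0,"dy":0,"dz":-1,"ax":0,"ay":0,"az":0},{"dx":0,"dy":0,"dz":-1,"ax":0,"ay":0,"az":0},{"dx":0,"dy":0,"dz":-1,"ax":0,"ay":0,"az":0},{"dx":0,"dy":0,"dz":-1,"ax":0,"ay":0,"az":0},{"dx":0,"dy":0,"dz":-1,"ax":0,"ay":0,"az":0},{"dx":0,"dy":0,"dz":-1,"ax":0,"ay":0,"az":0}]' 1
python3 -m pendant '[{"dx":0,"dy":0,"dz":1,"ax":0,"ay":0,"az":0},{"dx":0,"dy":0,"dz":2,"ax":0,"ay":0,"az":0},{"dx":0,"dy":0,"dz":3,"ax":0,"ay":0,"az":0},{"dx":0,"dy":0,"dz":3,"ax":0,"ay":0,"az":0},{"dx":0,"dy":0,"dz":3,"ax":0,"ay":0,"az":0}]'
python3 -m pendant '[{"dx":0,"dy":0,"dz":0.5,"ax":0,"ay":0,"az":0},{"dx":0,"dy":0,"dz":0.8,"ax":0,"ay":0,"az":0},{"dx":0,"dy":0,"dz":0.8,"ax":0,"ay":0,"az":0},{"dx":0,"dy":0,"dz":0.8,"ax":0,"ay":0,"az":0}]'
```

```text
time_s: 4.85
eef_pos: [0.5243, -0.2723, 0.0365]
orientation: [0.276, 0.961, 0.0, -0.0]
wrist_force: [-0.1, 0.6, -0.2]
opening: 0.0852
grip_force: 0.0
time_s: 5.35
eef_pos: [0.524, -0.2722, 0.0059]
orientation: [0.276, 0.961, 0.0, -0.001]
wrist_force: [0.1, -0.8, -0.4]
opening: 0.085
grip_force: 0.0
time_s: 5.75
eef_pos: [0.5243, -0.2724, -0.0014]
orientation: [0.276, 0.961, -0.0, -0.0]
wrist_force: [0.4, -0.1, -0.1]
opening: 0.0853
grip_force: 0.0
```

```bash
python3 -m pendant '[{"dx":0,"dy":-0.2,"dz":0.4,"ax":0,"ay":0,"az":0},{"dx":0,"dy":-0.2,"dz":0.8,"ax":0,"ay":0,"az":0},{"dx":0,"dy":-0.2,"dz":0.8,"ax":0,"ay":0,"az":0},{"dx":0,"dy":-0.2,"dz":0.8,"ax":0,"ay":0,"az":0}]'
python3 -m pendant '[{"dx":0,"dy":0,"dz":0,"ax":0,"ay":0,"az":0},{"dx":0,"dy":0,"dz":0,"ax":0,"ay":0,"az":0},{"dx":0,"dy":0,"dz":0,"ax":0,"ay":0,"az":0},{"dx":0,"dy":0,"dz":0,"ax":0,"ay":0,"az":0},{"dx":0,"dy":0,"dz":0,"ax":0,"ay":0,"az":0},{"dx":0,"dy":0,"dz":0,"ax":0,"ay":0,"az":0},{"dx":0,"dy":0,"dz":0,"ax":0,"ay":0,"az":0}]' 0.5 30
python3 - <<'E'
from h import *
s=readout.get_state()
i=eyes.camera_info("wrist");im=eyes.camera("wrist")
uv=pix(i,[.51,-.266,.04])[0];print(uv, rect(i,kraft(im),uv,.04), s["eef_pos"],s["wrist_force"])
E
```

```text
time_s: 6.15
eef_pos: [0.5232, -0.274, -0.0096]
orientation: [0.276, 0.961, 0.0, -0.0]
wrist_force: [0.1, 1.0, 0.4]
opening: 0.0854
grip_force: 0.0
time_s: 6.85
eef_pos: [0.5234, -0.2741, -0.0092]
orientation: [0.276, 0.961, -0.0, 0.0]
wrist_force: [-0.7, 0.3, 4.3]
opening: 0.0616
grip_force: 33.7
[314.58981849 318.44349606] [ 514.6 -269.1   77.2   62.9  -32.1] [ 0.52342804 -0.27409102 -0.00919882] [-0.67852058  0.25410406  4.32244762]
```

Gripped at 61.6 mm. I'll lift it and look at the large box from close up on the way over.

```bash
python3 -m pendant '[{"dx":0,"dy":0,"dz":-2,"ax":0,"ay":0,"az":0},{"dx":0,"dy":0,"dz":-5,"ax":0,"ay":0,"az":0},{"dx":0,"dy":0,"dz":-9,"ax":0,"ay":0,"az":0},{"dx":0,"dy":0,"dz":-14,"ax":0,"ay":0,"az":0},{"dx":0,"dy":0,"dz":-19,"ax":0,"ay":0,"az":0},{"dx":0,"dy":0,"dz":-23,"ax":0,"ay":0,"az":0},{"dx":0,"dy":0,"dz":-23,"ax":0,"ay":0,"az":0}]' - 40
python3 -c "
from h import *
go(.64,.0,.23,100.1)"
```

```text
time_s: 7.6
eef_pos: [0.5257, -0.2755, 0.2264]
orientation: [0.276, 0.961, -0.001, 0.005]
wrist_force: [0.5, 0.1, -1.5]
opening: 0.0611
grip_force: 45.8
d cm [ 4.95 29.41 -0.38] turn [-0.003  0.01  -0.736] q7 1.46
```

```bash
python3 -m pendant '[{"dx":1,"dy":4,"dz":-0.5,"ax":0,"ay":0,"az":-0.13},{"dx":2,"dy":8,"dz":-0.5,"ax":0,"ay":0,"az":-0.26},{"dx":3,"dy":12,"dz":-0.5,"ax":0,"ay":0,"az":-0.39},{"dx":4,"dy":16,"dz":-0.5,"ax":0,"ay":0,"az":-0.52},{"dx":4.5,"dy":20,"dz":-0.5,"ax":0,"ay":0,"az":-0.63},{"dx":5,"dy":24,"dz":-0.5,"ax":0,"ay":0,"az":-0.736},{"dx":5,"dy":27,"dz":-0.5,"ax":0,"ay":0,"az":-0.736},{"dx":5,"dy":29.4,"dz":-0.5,"ax":0,"ay":0,"az":-0.736},{"dx":5,"dy":29.4,"dz":-0.5,"ax":0,"ay":0,"az":-0.736},{"dx":5,"dy":29.4,"dz":-0.5,"ax":0,"ay":0,"az":-0.736}]'
python3 - <<'E'
from h import *
i=eyes.camera_info("wrist");im=eyes.camera("wrist");cv2.imwrite("pics/w4.png",im[:,:,::-1])
uv=pix(i,[.51,-.02,.087])[0];print(uv, rect(i,kraft(im),uv,.087))
h=cv2.cvtColor(im,cv2.COLOR_RGB2HSV);print(h[int(uv[1]),int(uv[0])])
E
```

```text
time_s: 8.6
eef_pos: [0.6364, 0.0018, 0.224]
orientation: [-0.089, 0.996, -0.0, -0.001]
wrist_force: [0.0, -0.3, -2.1]
opening: 0.0614
grip_force: 45.6
[315.89686012  31.21672184] [530.9 -19.4  77.5  76.3  10.2]
[ 17 118 173]
```

View pics/w4.png

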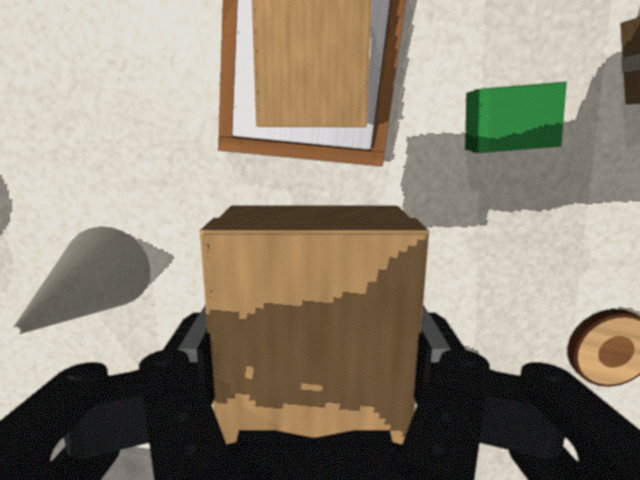

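The view shows the large box top, clipped at the top edge of the image. Its far edge puts the centre at (519.8,-21.4), yaw 10.2°, which agrees with the top view (518.9,-21.6). The held box spans columns 202–427, near edge at row 230, square in the grip. Next I'll check its along-tool offset and move above the stand.

Run:
```python
from h import *
i=eyes.camera_info("wrist");s=readout.get_state();r=R.from_quat(s["orientation"])
w=ray(i,[[203,231],[427,231]],s["eef_pos"][2]+.0492);print((r.inv().apply(w-s["eef_pos"])*1000).round(1))
go(.5194,-.0215,.12,100.1)
```

```text
[[ 42.2 -30.8 -49.1]
 [ 42.3  30.2 -49.1]]
d cm [11.87 -0.14 10.47] turn [-0.001 -0.002 -0.001] q7 1.61
```

```bash
python3 -m pendant '[{"dx":4,"dy":0,"dz":2,"ax":0,"ay":0,"az":0},{"dx":8,"dy":-0.1,"dz":5,"ax":0,"ay":0,"az":0},{"dx":11,"dy":-0.1,"dz":8,"ax":0,"ay":0,"az":0},{"dx":11.9,"dy":-0.1,"dz":10.5,"ax":0,"ay":0,"az":0},{"dx":11.9,"dy":-0.1,"dz":10.5,"ax":0,"ay":0,"az":0},{"dx":11.9,"dy":-0.1,"dz":10.5,"ax":0,"ay":0,"az":0},{"dx":11.9,"dy":-0.1,"dz":10.5,"ax":0,"ay":0,"az":0},{"dx":11.9,"dy":-0.1,"dz":10.5,"ax":0,"ay":0,"az":0}]'
python3 -c "
from h import *
go(.5194,-.0215,.08,100.1)"
```

```text
time_s: 9.45
eef_pos: [0.5217, -0.0202, 0.1218]
orientation: [-0.088, 0.996, -0.0, 0.001]
wrist_force: [0.1, 0.5, -0.9]
opening: 0.0616
grip_force: 45.5
d cm [ 0.26 -0.09  4.17] turn [-0.     0.003 -0.   ] q7 1.61
```

```bash
python3 -m pendant '[{"dx":0.25,"dy":-0.1,"dz":1.5,"ax":0,"ay":0,"az":0},{"dx":0.25,"dy":-0.1,"dz":2.8,"ax":0,"ay":0,"az":0},{"dx":0.25,"dy":-0.1,"dz":3.6,"ax":0,"ay":0,"az":0},{"dx":0.25,"dy":-0.1,"dz":4.1,"ax":0,"ay":0,"az":0},{"dx":0.25,"dy":-0.1,"dz":4.1,"ax":0,"ay":0,"az":0},{"dx":0.25,"dy":-0.1,"dz":4.1,"ax":0,"ay":0,"az":0},{"dx":0.25,"dy":-0.1,"dz":4.1,"ax":0,"ay":0,"az":0},{"dx":0.25,"dy":-0.1,"dz":4.1,"ax":0,"ay":0,"az":0}]'
python3 -c "
from h import *
go(.5194,-.0215,.078,100.1)"
```

```text
time_s: 10.25
eef_pos: [0.5181, -0.0216, 0.08]
orientation: [-0.088, 0.996, -0.0, 0.0]
wrist_force: [0.6, 0.1, -1.5]
opening: 0.0616
grip_force: 45.6
d cm [-0.13 -0.01  0.2 ] turn [-0.     0.001 -0.   ] q7 1.6
```

```bash
python3 -m pendant '[{"dx":-0.1,"dy":0,"dz":0.1,"ax":0,"ay":0,"az":0},{"dx":-0.1,"dy":0,"dz":0.2,"ax":0,"ay":0,"az":0},{"dx":-0.1,"dy":0,"dz":0.2,"ax":0,"ay":0,"az":0},{"dx":-0.1,"dy":0,"dz":0.2,"ax":0,"ay":0,"az":0}]'
```

```text
time_s: 10.65
eef_pos: [0.5191, -0.0214, 0.0779]
orientation: [-0.088, 0.996, -0.0, 0.0]
wrist_force: [-0.0, -0.6, 3.2]
opening: 0.0613
grip_force: 46.0
```

Contact confirmed, with Fz going from -1.5 to +3.2 N. I'll release and retreat.

```bash
python3 -m pendant '[{"dx":0,"dy":0,"dz":0,"ax":0,"ay":0,"az":0},{"dx":0,"dy":0,"dz":0,"ax":0,"ay":0,"az":0},{"dx":0,"dy":0,"dz":0,"ax":0,"ay":0,"az":0},{"dx":0,"dy":0,"dz":0,"ax":0,"ay":0,"az":0},{"dx":0,"dy":0,"dz":0,"ax":0,"ay":0,"az":0},{"dx":0,"dy":0,"dz":0,"ax":0,"ay":0,"az":0}]' 1
python3 -m pendant '[{"dx":0,"dy":0,"dz":-2,"ax":0,"ay":0,"az":0},{"dx":0,"dy":0,"dz":-4,"ax":0,"ay":0,"az":0},{"dx":0,"dy":0,"dz":-8,"ax":0,"ay":0,"az":0},{"dx":0,"dy":0,"dz":-13,"ax":0,"ay":0,"az":0},{"dx":0,"dy":0,"dz":-18,"ax":0,"ay":0,"az":0},{"dx":0,"dy":0,"dz":-20,"ax":0,"ay":0,"az":0},{"dx":0,"dy":0,"dz":-20,"ax":0,"ay":0,"az":0},{"dx":0,"dy":0,"dz":-20,"ax":0,"ay":0,"az":0}]'
python3 - <<'E'
from h import *
i=eyes.camera_info("wrist");im=eyes.camera("wrist");cv2.imwrite("pics/w5.png",im[:,:,::-1])
h=cv2.cvtColor(im,cv2.COLOR_RGB2HSV)
uv=pix(i,[.5194,-.0215,.127])[0];print(uv)
for z in(.127,.087):print(rect(i,kraft(im),uv,z))
go(.461,.262,.2,115.5)
E
```

```text
time_s: 11.25
eef_pos: [0.5187, -0.0215, 0.0776]
orientation: [-0.088, 0.996, -0.0, -0.0]
wrist_force: [0.4, 0.1, -0.8]
opening: 0.0855
grip_force: 0.0
time_s: 12.05
eef_pos: [0.5185, -0.0215, 0.2773]
orientation: [-0.088, 0.996, -0.0, 0.0]
wrist_force: [-0.8, 0.2, -0.4]
opening: 0.085
grip_force: 0.0
[314.3127967  219.59570455]
[501.8 -26.2 123.5 105.8   4.7]
[508.7 -25.1 139.6 119.6   4.7]
d cm [ 0.64 28.91  7.66] turn [ 0.    -0.002 -0.269] q7 1.67
```

View pics/w5.png

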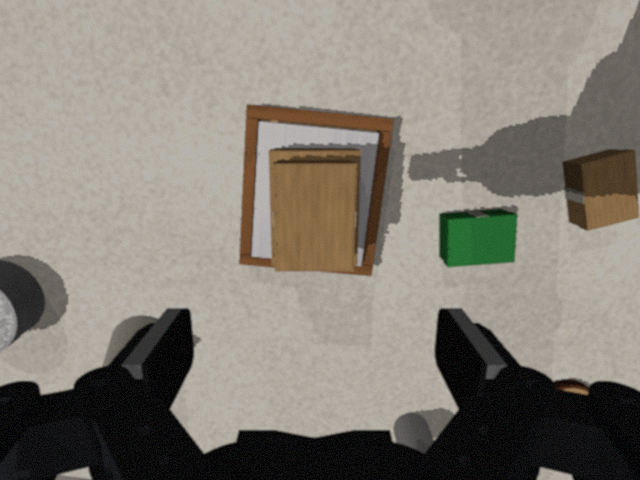

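The middle box sits on the large one, at about columns 273–357 and rows 162–272, with the large box's strip visible at rows 149–161. Next I'll check its corners numerically and go to the small box.

```bash
python3 - <<'E'
from h import *
i=eyes.camera_info("wrist")
w=ray(i,[[273,162],[358,162],[356,272],[275,272]],.127)[:,:2]*1000
print(w.round(1).tolist(),w.mean(0).round(1),[np.linalg.norm(w[a]-w[b]).round(1) for a,b in((0,1),(1,2),(2,3),(3,0))])
print("pred corners",pix(i,[[.5194+a*.0493-b*.0177*.0,-.0215,.127] for a,b in()]+[[.5194+a*np.cos(.176)-b*np.sin(.176),-.0215+a*np.sin(.176)+b*np.cos(.176),.127] for a,b in((-.042,-.031),(-.042,.031),(.042,.031),(.042,-.031))]).round(0).tolist())
E
python3 -m pendant '[{"dx":0,"dy":5,"dz":0,"ax":0,"ay":0,"az":-0.1},{"dx":0,"dy":10,"dz":0,"ax":0,"ay":0,"az":-0.2},{"dx":0.3,"dy":15,"dz":2,"ax":0,"ay":0,"az":-0.27},{"dx":0.6,"dy":20,"dz":4,"ax":0,"ay":0,"az":-0.27},{"dx":0.6,"dy":24.5,"dz":6,"ax":0,"ay":0,"az":-0.27},{"dx":0.6,"dy":28.9,"dz":7.7,"ax":0,"ay":0,"az":-0.27},{"dx":0.6,"dy":28.9,"dz":7.7,"ax":0,"ay":0,"az":-0.27},{"dx":0.6,"dy":28.9,"dz":7.7,"ax":0,"ay":0,"az":-0.27},{"dx":0.6,"dy":28.9,"dz":7.7,"ax":0,"ay":0,"az":-0.27}]'
python3 - <<'E'
from h import *
i=eyes.camera_info("wrist");im=eyes.camera("wrist")
uv=pix(i,[.461,.262,.034])[0];print(uv,rect(i,kraft(im),uv,.034))
t=eyes.camera("top")
cv2.imwrite("pics/t2.png",t[:,:,::-1])
cv2.imwrite("pics/w6.png",im[:,:,::-1])
E
```

```text
[[481.0, -59.2], [470.0, 2.5], [554.7, 18.6], [566.0, -44.8]] [517.9 -20.7] [np.float64(62.7), np.float64(86.3), np.float64(64.4), np.float64(86.2)]
pred corners [[272.0, 165.0], [356.0, 165.0], [353.0, 272.0], [275.0, 272.0]]
time_s: 13.0
eef_pos: [0.4622, 0.2606, 0.1997]
orientation: [-0.221, 0.975, -0.001, -0.001]
wrist_force: [-0.3, -1.0, 0.2]
opening: 0.0855
grip_force: 0.0
[316.82242392 214.13145497] [459.9 263.5  69.7  50.5  25.6]
```

```bash
python3 -c "
from h import *
go(.4605,.2628,-.004,115.6)"
```

```text
d cm [ 0.1   0.35 20.45] turn [-0.001 -0.    -0.003] q7 1.28
```

View pics/w6.png

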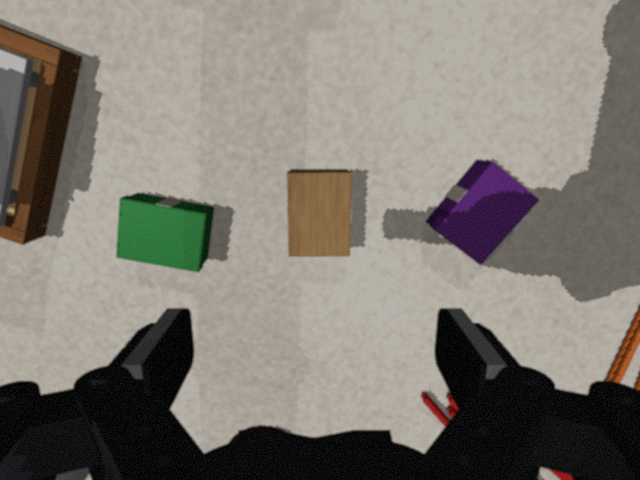

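The small box is square in view at (319,213), with green at (165,232) and purple at (485,210) clear of the fingers. I'll descend and grip.

```bash
python3 -m pendant '[{"dx":0.1,"dy":0.3,"dz":5,"ax":0,"ay":0,"az":0},{"dx":0.1,"dy":0.3,"dz":10,"ax":0,"ay":0,"az":0},{"dx":0.1,"dy":0.3,"dz":14,"ax":0,"ay":0,"az":0},{"dx":0.1,"dy":0.3,"dz":17,"ax":0,"ay":0,"az":0},{"dx":0.1,"dy":0.3,"dz":19.5,"ax":0,"ay":0,"az":0},{"dx":0.1,"dy":0.3,"dz":20.5,"ax":0,"ay":0,"az":0},{"dx":0.1,"dy":0.3,"dz":20.5,"ax":0,"ay":0,"az":0},{"dx":0.1,"dy":0.3,"dz":20.5,"ax":0,"ay":0,"az":0}]'
python3 -c "
from h import *
go(.4605,.2628,-.004,115.6)"
```

```text
time_s: 13.9
eef_pos: [0.4609, 0.2642, -0.0034]
orientation: [-0.221, 0.975, 0.0, 0.001]
wrist_force: [-0.4, 0.4, 0.3]
opening: 0.0856
grip_force: 0.0
d cm [ 0.09 -0.11  0.06] turn [-0.     0.001 -0.002] q7 1.14
```

```bash
python3 -m pendant '[{"dx":0.1,"dy":-0.1,"dz":0,"ax":0,"ay":0,"az":0},{"dx":0.1,"dy":-0.1,"dz":0,"ax":0,"ay":0,"az":0},{"dx":0.1,"dy":-0.1,"dz":0,"ax":0,"ay":0,"az":0},{"dx":0.1,"dy":-0.1,"dz":0,"ax":0,"ay":0,"az":0},{"dx":0.1,"dy":-0.1,"dz":0,"ax":0,"ay":0,"az":0},{"dx":0.1,"dy":-0.1,"dz":0,"ax":0,"ay":0,"az":0},{"dx":0.1,"dy":-0.1,"dz":0,"ax":0,"ay":0,"az":0},{"dx":0.1,"dy":-0.1,"dz":0,"ax":0,"ay":0,"az":0}]' 0.4 40
python3 -c "
from h import *
print(readout.get_state()['eef_pos'])"
python3 -m pendant '[{"dx":0,"dy":0,"dz":-2,"ax":0,"ay":0,"az":0},{"dx":0,"dy":0,"dz":-5,"ax":0,"ay":0,"az":0},{"dx":0,"dy":0,"dz":-9,"ax":0,"ay":0,"az":0},{"dx":0,"dy":0,"dz":-14,"ax":0,"ay":0,"az":0},{"dx":0,"dy":0,"dz":-19,"ax":0,"ay":0,"az":0},{"dx":0,"dy":0,"dz":-24,"ax":0,"ay":0,"az":0},{"dx":0,"dy":0,"dz":-24,"ax":0,"ay":0,"az":0}]'
python3 - <<'E'
from h import *
go(.64,0,.24,100.1)
E
```

```text
time_s: 14.7
eef_pos: [0.4601, 0.2631, -0.0033]
orientation: [-0.221, 0.975, 0.0, 0.001]
wrist_force: [-1.2, -1.1, 6.7]
opening: 0.0493
grip_force: 40.9
[ 0.46011142  0.26308186 -0.00326572]
time_s: 15.4
eef_pos: [0.462, 0.2651, 0.2427]
orientation: [-0.221, 0.975, 0.002, 0.006]
wrist_force: [0.3, 0.7, -1.6]
opening: 0.0492
grip_force: 43.0
d cm [ -4.62 -31.6    0.3 ] turn [0.003 0.012 0.27 ] q7 1.29
```

```bash
python3 -m pendant '[{"dx":-1,"dy":-4,"dz":0.3,"ax":0,"ay":0,"az":0.05},{"dx":-2,"dy":-8.5,"dz":0.3,"ax":0,"ay":0,"az":0.1},{"dx":-2.5,"dy":-13,"dz":0.3,"ax":0,"ay":0,"az":0.15},{"dx":-3,"dy":-17.5,"dz":0.3,"ax":0,"ay":0,"az":0.2},{"dx":-3.5,"dy":-22,"dz":0.3,"ax":0,"ay":0,"az":0.25},{"dx":-4.2,"dy":-26.5,"dz":0.3,"ax":0,"ay":0,"az":0.27},{"dx":-4.6,"dy":-31.6,"dz":0.3,"ax":0,"ay":0,"az":0.27},{"dx":-4.6,"dy":-31.6,"dz":0.3,"ax":0,"ay":0,"az":0.27},{"dx":-4.6,"dy":-31.6,"dz":0.3,"ax":0,"ay":0,"az":0.27},{"dx":-4.6,"dy":-31.6,"dz":0.3,"ax":0,"ay":0,"az":0.27}]'
python3 - <<'E'
from h import *
i=eyes.camera_info("wrist");s=readout.get_state();im=eyes.camera("wrist");cv2.imwrite("pics/w7.png",im[:,:,::-1])
print(s["eef_pos"])
m=kraft(im)
uv=pix(i,[.53,-.02,.127])[0];print(uv,rect(i,m,uv,.127))
E
```

```text
time_s: 16.4
eef_pos: [0.6366, -0.001, 0.232]
orientation: [-0.089, 0.996, 0.001, -0.001]
wrist_force: [-0.1, 0.7, -0.9]
opening: 0.0489
grip_force: 42.9
[ 0.63664734 -0.00099308  0.23202874]
[314.77239938  56.35113309] [534.9 -18.9  69.1  66.2  10.2]
```

View pics/w7.png

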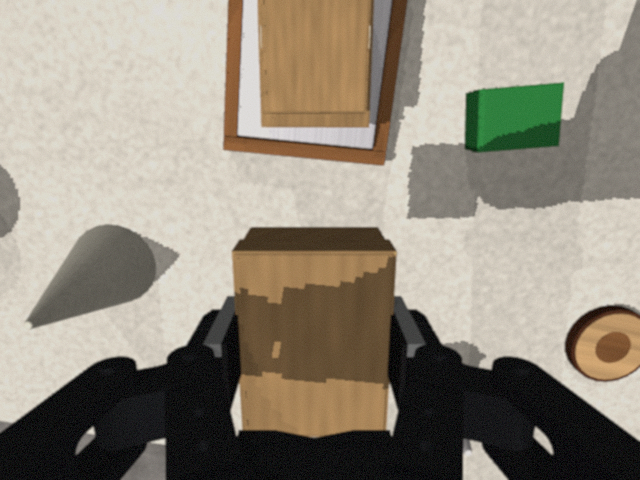

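The held small box is square in the grip, columns 234–395, near edge at row 251. The middle box's far edge is at about row 111, columns 262–369, with the large box's strip just below it. I've used all 10 views, so I'm working from numbers from here.

Run:
```python
from h import *
i=eyes.camera_info("wrist");s=readout.get_state();r=R.from_quat(s["orientation"])
w=ray(i,[[234,251],[395,251]],s["eef_pos"][2]+.0033+.034);print("held",(r.inv().apply(w-s["eef_pos"])*1000).round(1))
im=eyes.camera("wrist");g=cv2.cvtColor(im,cv2.COLOR_RGB2GRAY).astype(int)
print("col profile",g[100:132,275:360].mean(1).round().tolist())
print("row60",g[50:70].mean(0)[250:385].round().astype(int).tolist())
e=ray(i,[[316,112]],.127)[0];print("edge",e.round(4), (e[:2]-.042*np.array([.984,.176])).round(4))
go(.519,-.0213,.17,100.1)
```

```text
held [[ 32.8 -25.  -37.3]
 [ 32.8  24.3 -37.3]]
col profile [141.0, 141.0, 141.0, 141.0, 141.0, 141.0, 141.0, 141.0, 141.0, 140.0, 136.0, 129.0, 120.0, 113.0, 122.0, 129.0, 129.0, 129.0, 129.0, 129.0, 129.0, 129.0, 129.0, 128.0, 127.0, 126.0, 144.0, 177.0, 202.0, 208.0, 208.0, 207.0]
row60 [218, 220, 219, 219, 219, 219, 220, 213, 190, 155, 137, 138, 141, 142, 141, 140, 139, 140, 142, 144, 145, 143, 141, 139, 137, 135, 136, 139, 142, 143, 144, 145, 143, 142, 141, 141, 139, 140, 139, 139, 136, 134, 133, 131, 132, 133, 135, 138, 138, 139, 140, 139, 138, 138, 138, 138, 139, 137, 136, 135, 133, 132, 133, 135, 137, 140, 141, 140, 138, 139, 138, 138, 139, 140, 140, 140, 138, 136, 135, 135, 137, 139, 140, 141, 139, 138, 136, 134, 134, 136, 137, 139, 143, 144, 144, 143, 142, 140, 140, 140, 140, 139, 139, 138, 137, 137, 137, 138, 140, 141, 142, 141, 139, 137, 131, 125, 121, 110, 90, 75, 81, 99, 111, 116, 117, 117, 118, 117, 119, 120, 122, 123, 113, 91, 69]
edge [ 0.5607 -0.0133  0.127 ] [ 0.5194 -0.0207]
d cm [11.96  0.04  6.26] turn [ 0.001 -0.     0.002] q7 1.6
```

```bash
python3 -m pendant '[{"dx":4,"dy":0,"dz":1,"ax":0,"ay":0,"az":0},{"dx":8,"dy":0,"dz":3,"ax":0,"ay":0,"az":0},{"dx":11,"dy":0,"dz":5,"ax":0,"ay":0,"az":0},{"dx":12,"dy":0,"dz":6.5,"ax":0,"ay":0,"az":0},{"dx":12,"dy":0,"dz":6.5,"ax":0,"ay":0,"az":0},{"dx":12,"dy":0,"dz":6.5,"ax":0,"ay":0,"az":0},{"dx":12,"dy":0,"dz":6.5,"ax":0,"ay":0,"az":0},{"dx":12,"dy":0,"dz":6.5,"ax":0,"ay":0,"az":0}]'
python3 -c "
from h import *
go(.518,-.0214,.127,100.1)"
```

```text
time_s: 17.3
eef_pos: [0.5206, -0.0227, 0.1683]
orientation: [-0.088, 0.996, 0.0, 0.001]
wrist_force: [0.7, 0.6, -1.6]
opening: 0.0494
grip_force: 42.8
d cm [0.24 0.18 4.13] turn [-0.     0.002  0.001] q7 1.61
```

```bash
python3 -m pendant '[{"dx":0.2,"dy":0.15,"dz":1.5,"ax":0,"ay":0,"az":0},{"dx":0.2,"dy":0.15,"dz":2.8,"ax":0,"ay":0,"az":0},{"dx":0.2,"dy":0.15,"dz":3.6,"ax":0,"ay":0,"az":0},{"dx":0.2,"dy":0.15,"dz":4.1,"ax":0,"ay":0,"az":0},{"dx":0.2,"dy":0.15,"dz":4.1,"ax":0,"ay":0,"az":0},{"dx":0.2,"dy":0.15,"dz":4.1,"ax":0,"ay":0,"az":0},{"dx":0.2,"dy":0.15,"dz":4.1,"ax":0,"ay":0,"az":0}]'
python3 -c "
from h import *
go(.518,-.0214,.1237,100.1)"
```

```text
time_s: 18.0
eef_pos: [0.5174, -0.0221, 0.1271]
orientation: [-0.088, 0.996, -0.0, 0.0]
wrist_force: [-0.3, -1.0, -1.7]
opening: 0.0492
grip_force: 42.9
d cm [-0.07  0.06  0.34] turn [-0.     0.001 -0.   ] q7 1.59
```

```bash
python3 -m pendant '[{"dx":-0.05,"dy":0.05,"dz":0.1,"ax":0,"ay":0,"az":0},{"dx":-0.05,"dy":0.05,"dz":0.2,"ax":0,"ay":0,"az":0},{"dx":-0.05,"dy":0.05,"dz":0.3,"ax":0,"ay":0,"az":0},{"dx":-0.05,"dy":0.05,"dz":0.3,"ax":0,"ay":0,"az":0},{"dx":-0.05,"dy":0.05,"dz":0.3,"ax":0,"ay":0,"az":0}]'
```

```text
time_s: 18.5
eef_pos: [0.5175, -0.0216, 0.1238]
orientation: [-0.088, 0.996, -0.0, 0.0]
wrist_force: [-0.9, 0.1, 1.5]
opening: 0.0494
grip_force: 43.2
```

```bash
python3 -m pendant '[{"dx":0,"dy":0,"dz":0,"ax":0,"ay":0,"az":0},{"dx":0,"dy":0,"dz":0,"ax":0,"ay":0,"az":0},{"dx":0,"dy":0,"dz":0,"ax":0,"ay":0,"az":0},{"dx":0,"dy":0,"dz":0,"ax":0,"ay":0,"az":0},{"dx":0,"dy":0,"dz":0,"ax":0,"ay":0,"az":0},{"dx":0,"dy":0,"dz":0,"ax":0,"ay":0,"az":0}]' 1
python3 -m pendant '[{"dx":0,"dy":0,"dz":-2,"ax":0,"ay":0,"az":0},{"dx":0,"dy":0,"dz":-4,"ax":0,"ay":0,"az":0},{"dx":0,"dy":0,"dz":-8,"ax":0,"ay":0,"az":0},{"dx":0,"dy":0,"dz":-12,"ax":0,"ay":0,"az":0},{"dx":0,"dy":0,"dz":-15,"ax":0,"ay":0,"az":0},{"dx":0,"dy":0,"dz":-15,"ax":0,"ay":0,"az":0},{"dx":0,"dy":0,"dz":-15,"ax":0,"ay":0,"az":0}]'
python3 - <<'E'
from h import *
i=eyes.camera_info("wrist");im=eyes.camera("wrist");g=cv2.cvtColor(im,cv2.COLOR_RGB2GRAY).astype(np.uint8)
c=np.array([.5192,-.0212])
def cor(z,L,W):return pix(i,[[*(c+R.from_euler("z",10.1,degrees=True).apply([a*L/2,b*W/2,0])[:2]),z] for a,b in((-1,-1),(-1,1),(1,1),(1,-1))]).round().astype(int)
for n,z,L,W in(("small",.161,.068,.05),("mid",.127,.084,.062),("large",.087,.1,.076)):print(n,cor(z,L,W).tolist())
k=cor(.161,.068,.05);u0,v0=k.mean(0).astype(int)
print("u",u0-70,g[v0-12:v0+12,u0-70:u0+70].mean(0).round().astype(int).tolist())
print("v",v0-80,g[v0-80:v0+80,u0-15:u0+15].mean(1).round().astype(int).tolist())
E
```

```text
time_s: 19.1
eef_pos: [0.5174, -0.0216, 0.1236]
orientation: [-0.088, 0.996, -0.0, -0.0]
wrist_force: [-0.6, 1.0, 0.6]
opening: 0.0853
grip_force: 0.0
time_s: 19.8
eef_pos: [0.5175, -0.0216, 0.2739]
orientation: [-0.088, 0.996, -0.0, 0.001]
wrist_force: [-0.2, 0.7, -0.6]
opening: 0.0856
grip_force: 0.0
small [[277, 183], [353, 183], [350, 280], [279, 280]]
mid [[272, 166], [357, 166], [354, 273], [275, 273]]
large [[268, 151], [361, 151], [357, 266], [272, 266]]
u 244 [84, 83, 82, 81, 83, 81, 77, 88, 126, 160, 175, 181, 181, 181, 179, 178, 176, 175, 177, 178, 178, 176, 177, 178, 177, 169, 145, 122, 116, 116, 115, 120, 128, 123, 112, 109, 109, 110, 112, 115, 116, 118, 118, 116, 117, 117, 118, 118, 118, 116, 114, 112, 113, 114, 115, 117, 116, 115, 113, 112, 110, 111, 112, 112, 112, 111, 109, 109, 110, 111, 112, 113, 112, 112, 111, 111, 112, 113, 115, 116, 117, 117, 115, 112, 112, 110, 111, 111, 110, 109, 108, 108, 109, 111, 112, 112, 112, 107, 102, 96, 91, 90, 90, 90, 88, 83, 86, 93, 85, 69, 60, 63, 61, 61, 71, 86, 93, 96, 94, 95, 92, 84, 72, 58, 49, 46, 48, 48, 48, 48, 48, 48, 52, 59, 72, 84, 93, 96, 98, 100]
v 151 [71, 98, 113, 118, 115, 105, 89, 75, 68, 64, 54, 44, 46, 62, 84, 100, 109, 111, 112, 112, 108, 97, 82, 71, 66, 61, 53, 46, 42, 43, 52, 77, 98, 104, 109, 110, 111, 110, 111, 111, 111, 111, 111, 112, 111, 112, 111, 111, 112, 112, 112, 112, 112, 112, 112, 112, 113, 112, 113, 113, 112, 113, 113, 112, 113, 113, 114, 114, 113, 113, 113, 113, 113, 113, 113, 112, 113, 112, 112, 112, 112, 112, 112, 112, 112, 112, 112, 113, 113, 113, 113, 114, 114, 113, 113, 114, 113, 113, 114, 113, 112, 114, 114, 113, 113, 113, 113, 113, 113, 113, 113, 113, 113, 114, 113, 114, 114, 114, 114, 114, 114, 114, 114, 115, 115, 115, 114, 111, 117, 141, 163, 168, 167, 164, 165, 165, 165, 166, 167, 168, 169, 167, 166, 165, 166, 166, 166, 166, 164, 165, 166, 166, 166, 167, 167, 167, 167, 168, 169, 170]
```

The tower edges match the centred prediction to about 1 px (about 1 mm). Now I'll close the fingers, centre over the box and approach.

```bash
python3 -m pendant '[{"dx":-0.15,"dy":0,"dz":0,"ax":0,"ay":0,"az":0},{"dx":-0.15,"dy":0,"dz":0,"ax":0,"ay":0,"az":0},{"dx":-0.15,"dy":0,"dz":0,"ax":0,"ay":0,"az":0},{"dx":-0.15,"dy":0,"dz":0,"ax":0,"ay":0,"az":0},{"dx":-0.15,"dy":0,"dz":0,"ax":0,"ay":0,"az":0},{"dx":-0.15,"dy":0,"dz":4,"ax":0,"ay":0,"az":0},{"dx":-0.15,"dy":0,"dz":7,"ax":0,"ay":0,"az":0},{"dx":-0.15,"dy":0,"dz":9,"ax":0,"ay":0,"az":0},{"dx":-0.15,"dy":0,"dz":9.5,"ax":0,"ay":0,"az":0},{"dx":-0.15,"dy":0,"dz":9.5,"ax":0,"ay":0,"az":0}]' 0 40
python3 -m pendant '[{"dx":0,"dy":0,"dz":0.5,"ax":0,"ay":0,"az":0},{"dx":0,"dy":0,"dz":1,"ax":0,"ay":0,"az":0},{"dx":0,"dy":0,"dz":1.5,"ax":0,"ay":0,"az":0},{"dx":0,"dy":0,"dz":1.5,"ax":0,"ay":0,"az":0},{"dx":0,"dy":0,"dz":1.5,"ax":0,"ay":0,"az":0}]'
```

```text
time_s: 20.85
eef_pos: [0.5187, -0.0213, 0.1783]
orientation: [-0.088, 0.996, 0.0, -0.001]
wrist_force: [1.1, -0.2, 0.8]
opening: 0.0001
grip_force: 0.0
time_s: 21.35
eef_pos: [0.5189, -0.0213, 0.1636]
orientation: [-0.088, 0.996, -0.0, -0.0]
wrist_force: [1.2, -0.6, 0.2]
opening: -0.0
grip_force: 0.0
```

```bash
for k in 1 2 3 4; do python3 -m pendant '[{"dx":0,"dy":0,"dz":0.15,"ax":0,"ay":0,"az":0},{"dx":0,"dy":0,"dz":0.3,"ax":0,"ay":0,"az":0},{"dx":0,"dy":0,"dz":0.3,"ax":0,"ay":0,"az":0}]' | egrep "eef|force"; done
```

```text
eef_pos: [0.5188, -0.0214, 0.1604]
wrist_force: [-0.1, 0.5, 0.6]
grip_force: 0.0
eef_pos: [0.5187, -0.0213, 0.1573]
wrist_force: [0.5, 0.5, 0.4]
grip_force: 0.0
eef_pos: [0.5187, -0.0213, 0.1543]
wrist_force: [-0.2, 0.5, 0.1]
grip_force: 0.0
eef_pos: [0.5187, -0.0213, 0.1513]
wrist_force: [-0.8, -0.9, -0.8]
grip_force: 0.0
```

```bash
for k in 1 2 3 4 5; do python3 -m pendant '[{"dx":0,"dy":0,"dz":0.1,"ax":0,"ay":0,"az":0},{"dx":0,"dy":0,"dz":0.2,"ax":0,"ay":0,"az":0},{"dx":0,"dy":0,"dz":0.2,"ax":0,"ay":0,"az":0}]' | egrep "eef|wrist"; done
```

```text
eef_pos: [0.5188, -0.0213, 0.1494]
wrist_force: [-0.0, 0.1, -0.7]
eef_pos: [0.5188, -0.0213, 0.1474]
wrist_force: [0.2, -0.9, -0.0]
eef_pos: [0.519, -0.0213, 0.1458]
wrist_force: [-1.1, 0.9, 4.2]
eef_pos: [0.519, -0.0213, 0.1439]
wrist_force: [-1.3, -0.5, 5.7]
eef_pos: [0.519, -0.0213, 0.142]
wrist_force: [-2.5, -0.4, 7.0]
```

Contact is at eef z≈0.1466, so flush is at about 0.1346. I'll keep going in steps.

```bash
for k in 1 2 3 ; do python3 -m pendant '[{"dx":0,"dy":0,"dz":0.1,"ax":0,"ay":0,"az":0},{"dx":0,"dy":0,"dz":0.2,"ax":0,"ay":0,"az":0},{"dx":0,"dy":0,"dz":0.2,"ax":0,"ay":0,"az":0}]' | egrep "eef|wrist|orient"; done
```

```text
eef_pos: [0.519, -0.0213, 0.1401]
orientation: [-0.088, 0.996, -0.0, 0.0]
wrist_force: [-2.9, -0.3, 8.0]
eef_pos: [0.5191, -0.0213, 0.1383]
orientation: [-0.088, 0.996, -0.0, 0.0]
wrist_force: [-3.1, 0.2, 9.4]
eef_pos: [0.5191, -0.0213, 0.1364]
orientation: [-0.088, 0.996, -0.0, 0.0]
wrist_force: [-3.2, 0.1, 9.9]
```

```bash
python3 -m pendant '[{"dx":0.02,"dy":0,"dz":0.1,"ax":0,"ay":0,"az":0},{"dx":0.03,"dy":0,"dz":0.18,"ax":0,"ay":0,"az":0},{"dx":0.03,"dy":0,"dz":0.18,"ax":0,"ay":0,"az":0},{"dx":0.03,"dy":0,"dz":0.18,"ax":0,"ay":0,"az":0}]'
python3 - <<'E'
from h import *
i=eyes.camera_info("top");im=eyes.camera("top")
print([readout.get_state()["wrist_force"].round(1) if hasattr(readout.get_state()["wrist_force"],"round") else readout.get_state()["wrist_force"]])
i=eyes.camera_info("scene");im=eyes.camera("scene");cv2.imwrite("pics/s9.png",im[:,:,::-1])
E
```

```text
time_s: 25.35
eef_pos: [0.5191, -0.0213, 0.1348]
orientation: [-0.088, 0.996, -0.0, 0.001]
wrist_force: [-2.2, 0.1, 11.9]
opening: 0.0001
grip_force: 5.6
[array([-2.2, -0.3, 12.1])]
```

Pressed about 11.8 mm at 12 N, so I'll hold there for over two seconds.

```bash
for k in 1 2 3; do python3 -m pendant '[{"dx":0,"dy":0,"dz":0,"ax":0,"ay":0,"az":0},{"dx":0,"dy":0,"dz":0,"ax":0,"ay":0,"az":0},{"dx":0,"dy":0,"dz":0,"ax":0,"ay":0,"az":0},{"dx":0,"dy":0,"dz":0,"ax":0,"ay":0,"az":0},{"dx":0,"dy":0,"dz":0,"ax":0,"ay":0,"az":0},{"dx":0,"dy":0,"dz":0,"ax":0,"ay":0,"az":0},{"dx":0,"dy":0,"dz":0,"ax":0,"ay":0,"az":0},{"dx":0,"dy":0,"dz":0,"ax":0,"ay":0,"az":0},{"dx":0,"dy":0,"dz":0,"ax":0,"ay":0,"az":0},{"dx":0,"dy":0,"dz":0,"ax":0,"ay":0,"az":0}]' | egrep "time|eef|wrist"; done
python3 -c "
from cell import ticket
print(ticket.hand_in())"
```

```text
time_s: 26.45
eef_pos: [0.5191, -0.0213, 0.1349]
wrist_force: [-2.3, -1.3, 11.1]
time_s: 27.45
eef_pos: [0.519, -0.0213, 0.1349]
wrist_force: [-2.3, 1.2, 11.6]
time_s: 28.45
eef_pos: [0.5191, -0.0213, 0.1349]
wrist_force: [-3.0, -0.4, 11.5]
the job is handed in; nothing more can be done
None
```

The tower is built and the job is handed in at 28 s: by the wrist camera both boxes sit within about 2 mm of centred, and the plate was held about 11.8 mm down (flush is 12) at about 11.5 N for 3 s, still pressed at hand-in; no verdict came back.

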